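# Weigh out dip pots under the food warmer

### The arm

A 6-joint arm with a two-finger parallel gripper is mounted at the origin on the work surface. World frame = base frame: x ahead of the robot, y to its left, z up, the work surface at z = 0. Lengths are in mm, angles in rad, forces in N, time in s.
With the tool pointing down it reaches from about 300 to 775 mm from the base axis. Payload 14.6 kg.
Tool frame: the origin (TCP) lies at the very end of the fingers, on their centre line; the grasp point (between the pads) lies 19 mm behind it; z points along the fingers, y is the line along which they close (so a half turn about z gives the same grasp; the last joint's range is limited). The gripper opens to 94 mm and grips with 3 to 60 N. Pads are 16 mm wide; open, the fingers measure 119 mm over their backs; the gripper's body (75 mm by 177 mm) begins 78 mm behind the grasp point.
Start: joints at [-1.312, 0.3, 1.521, -0, 1.321, -0.067], TCP at [176.029, -521.059, 179.846] pointing down, gripper open.
Joint ranges: [-3.03, 3.03], [-0.79, 2.21], [0.23, 2.52], [-1.04, 4.18], [0, 3.07], [-2.55, 2.55]. Speed limits (rad/s): [2.22, 2.22, 2.57, 3.14, 3.14, 3.14].

### API

Orientations are given as [roll, pitch, yaw] about the fixed x, y, z axes, in that order (R = Rz(yaw) Ry(pitch) Rx(roll)).
In Python, from cell import manip, camera, get_calibration gives the robot as it stands.
- The arm moves only by the tool arm_command, never from a script. Its argument "targets" is a list of rows, each an object of numbers: "hand": the opening, from -1 (shut) to 1 (fully open), so that 0 is half open; "x", "y", "z": the shift along the tool's x, y, z in m; "yaw": the turn about the tool's z in rad. In form: [{"hand": .., "x": .., "y": .., "z": .., "yaw": ..}, ...]. A call has 1 to 10 rows; each row shifts and turns the commanded pose from where the row before left it, along the tool's axes as they then stand; what a row does not reach is not made up. A row lasts 1/10 s, in which the tool goes at most 50 mm and 8.59 degrees, less where a joint would pass 70% of its speed; a pose out of reach is approached as far as the arm can. A call is refused whole if a number of a shift passes 0.05 or a number of a turn 0.15, either way. A call with a gripper value outside its range is refused whole. The fingers move at their own pace and stop on an object; "newtons" is the grip in N (left out, the last holds). Time passes only in rows, so rows that do not move let the fingers close. It gives the time, the measured TCP pose, the force, the opening and the grip force at its end, in the units of the state.
- manip.read_state(): the state, without advancing time (a new reading comes with each control period).
- camera(name): name is "side" or "top"; returns the picture (384x512x3 uint8, red, green, blue); there is no depth.
- get_calibration(name): a dict with "K" (3x3 intrinsics, pixels), "cam_to_world" (4x4, takes a point from camera to world coordinates). Camera axes: x right, y up, looking along -z (the intrinsics and any distortion apply to the point x, -y, -z); pixel columns grow to the right and rows downward; lengths in mm; the calibration is good to about 2 mm. A picture is of the moment at which its call begins. get_calibration takes no time and is no camera call.
- manip.sign_off(): hands the job in; it is judged then, once.
The state is a dict: "clock": time; "joints": joint angles; "qd": joint speeds; "effort": joint torques, N m; "eef_pos": TCP position; "eef_rot": TCP orientation; "wrist_force": force on the tool from outside, world axes, zero at the start; "moment": the same for the moment, N m; "finger_gap": finger opening in mm; "finger_force": force on a finger pad.
Only numpy, scipy, OpenCV 4.12 (cv2) and the standard library are available. Lean on these libraries where they do the work, as an engineer would, in place of code of your own. Each camera call takes 0.05 s, during which the arm holds its last target. There are 200 camera calls.

### The job

Make up the order on the scale: take dip pots from the sprung dispenser and set them gently, upright, on the scale pan beside the foil parcel, until the scale's red pointer comes to rest inside the green band, neither above nor below it. Leave the foil parcel on the pan and the unused pots in the dispenser, and do not disturb the sauce bottle or the salt shaker.

Things in the scene. Friction and masses are not known exactly. Their poses are not given: they have to be found in the camera images.
- pan (a joint): how far the scale pan has sunk, in m: 0 empty, grows downwards, 0.034 at its bottom stop. Pan top = 0.100 minus this value above the table. Damped spring, 62 N/m, preloaded: the pan stays up until it carries about 196 g, parcel included; after that each pot sinks it 10 to 12 mm. Settles in a second. The green band is 0.009 to 0.023.
- pan_mid (a point): centre of the top face of the scale pan, a flat steel plate 155 mm (x) by 150 mm (y), 6 mm thick, no rim, axes as the station's. It moves up and down only. The scale's white housing lies below it.
- gauge_mid (a point): centre of the green band on the black upright gauge plate (45 by 8 mm, top 110 mm above the table) by the pan's -y edge. The band is 14 mm high, from 77 to 91 mm above the table; a red pointer level with the pan's top runs in front of it.
- station: fixed scale with a steel strip food warmer over it; origin on the table below the pan's centre, z up. Its -y side (gauge, warmer post) faces away from the robot, its x axis points roughly to the robot's left. The post, 24 mm thick, stands at x 0, y -155 mm (foot 120 by 50 mm).
- bar_mid (a point): middle of the warmer's underside (over the pan's centre), 280 mm above the table; bar 60 mm wide (station x -35 to +25), 28 thick, y -175 to +85, a heating tube 3 mm lower. It stands over the pan's middle, so a tool cannot come straight down: it must lean 30 to 45 degrees to the station's -x side, the pot level: take pots with the tool leaning about the fingers' closing line.
- parcel_mid (a point): centre of a foil parcel (40 mm in x, 90 in y, 30 high, small twisted ends; weight unknown, 70 to 230 g) that already lies on the far part of the pan, centre about 52 mm beyond the pan's centre; it stays there.
- dispenser_top (a point): on the fixed dispenser's axis, level with the top of its six guide rods (55 mm across overall), 140 mm above the table; foot 110 mm across. A sprung lifter carries the column: when the top pot is taken the rest rise one pot height, so the column's top stays about 190 mm high (give or take 12). The top pot stands clear of the rods, loose on the one below.
- pot1_mid (a point): centre (half-way up) of dip pot 1, a closed white pot with a red lid, 40 mm across, 40 mm high, 63 to 77 g, z up; pots start one on another in the dispenser, pot 1 at the top, pot 4 at the bottom.
- pot2_mid (a point): centre (half-way up) of dip pot 2, a closed white pot with a red lid, 40 mm across, 40 mm high, 63 to 77 g, z up; pots start one on another in the dispenser, pot 1 at the top, pot 4 at the bottom.
- pot3_mid (a point): centre (half-way up) of dip pot 3, a closed white pot with a red lid, 40 mm across, 40 mm high, 63 to 77 g, z up; pots start one on another in the dispenser, pot 1 at the top, pot 4 at the bottom.
- pot4_mid (a point): centre (half-way up) of dip pot 4, a closed white pot with a red lid, 40 mm across, 40 mm high, 63 to 77 g, z up; pots start one on another in the dispenser, pot 1 at the top, pot 4 at the bottom.
- sauce_mid (a point): centre of a yellow sauce bottle, 56 mm across, 170 mm high; bystander
- shaker_mid (a point): centre of a salt shaker, 42 mm across, 68 mm high; bystander
Not all that is in view belongs to the job. What is shaped like the part that bears pot1_mid but purple is not meant.

How it is judged (in metres and radians):
At the end, for the whole second after the job is handed in: The pan rests (under 10 mm/s) sunk by 8 to 24 mm, pointer in the green band; the foil parcel still lies flat on the pan; every pot is upright (within 8 degrees) and either stands directly on the pan or is still in the dispenser's column (value of joint pan between 0.008 and 0.024 m and velocity of joint pan between -0.01 and 0.01 m/s and angle between each of pot1_mid, pot2_mid, pot3_mid, pot4_mid's own z axis and vertical below 0.15 rad and ((x of pot1_mid in the frame of pan_mid between -0.082 and 0.082 m and y of pot1_mid in the frame of pan_mid between -0.08 and 0.08 m and z of pot1_mid in the frame of pan_mid between 0.014 and 0.026 m) or (horizontal distance between pot1_mid and dispenser_top below 0.02 m and height (world z) of pot1_mid below 0.205 m)) and ((x of pot2_mid in the frame of pan_mid between -0.082 and 0.082 m and y of pot2_mid in the frame of pan_mid between -0.08 and 0.08 m and z of pot2_mid in the frame of pan_mid between 0.014 and 0.026 m) or (horizontal distance between pot2_mid and dispenser_top below 0.02 m and height (world z) of pot2_mid below 0.205 m)) and ((x of pot3_mid in the frame of pan_mid between -0.082 and 0.082 m and y of pot3_mid in the frame of pan_mid between -0.08 and 0.08 m and z of pot3_mid in the frame of pan_mid between 0.014 and 0.026 m) or (horizontal distance between pot3_mid and dispenser_top below 0.02 m and height (world z) of pot3_mid below 0.205 m)) and ((x of pot4_mid in the frame of pan_mid between -0.082 and 0.082 m and y of pot4_mid in the frame of pan_mid between -0.08 and 0.08 m and z of pot4_mid in the frame of pan_mid between 0.014 and 0.026 m) or (horizontal distance between pot4_mid and dispenser_top below 0.02 m and height (world z) of pot4_mid below 0.205 m)) and x of parcel_mid in the frame of pan_mid between -0.082 and 0.082 m and y of parcel_mid in the frame of pan_mid between -0.08 and 0.08 m and z of parcel_mid in the frame of pan_mid between 0.01 and 0.02 m); the robot touches nothing.
It fails at once if the pan is slammed: a pot is dropped onto it or it is shoved down faster than 0.15 m/s (velocity of joint pan above 0.15 m/s).
It fails at once if the sauce bottle is shifted by more than 30 mm or tipped (distance of sauce_mid from where it was at the start of the episode above 0.03 m or angle between sauce_mid's own z axis and vertical above 0.3 rad).
It fails at once if the salt shaker is shifted by more than 30 mm or tipped (distance of shaker_mid from where it was at the start of the episode above 0.03 m or angle between shaker_mid's own z axis and vertical above 0.3 rad).
It also fails if it takes over 72 s, if anything falls off the work surface, if the arm or the gripper's body presses on something with over 40 N, if the wrist force passes 120 N, or if a joint passes its speed limit or range.

## Working session

There is one attempt and no reset: what is moved stays moved. The work goes in short steps, Python scripts to look and compute and a tool call to move; the robot and the scene stay as the last step left them, time stands still between calls to the robot, and variables do not carry over. Pictures are saved under pics/ and viewed, at most 10 in all, crops included, and the job is handed in when it is done.

Besides the shell and the picture viewer there is one more tool, called after ">>>" by a JSON object that holds its "method" and its "body", one argument or row to a line. arm_command: Moves the arm, as the interface text tells. Its arguments: {"type":"object","properties":{"targets":{"type":"array"},"newtons":{"type":"number"}},"required":["targets"]}

```bash
mkdir -p pics; ls; python3 - <<'E'
from cell import manip,camera,get_calibration
import cv2,numpy as np
for n in("side","top"):
    im=camera(n); cv2.imwrite(f"pics/{n}0.png",cv2.resize(im[:,:,::-1],(800,600),interpolation=cv2.INTER_CUBIC))
    c=get_calibration(n); print(n,{k:np.round(np.array(v),3).tolist() for k,v in c.items()})
print(manip.read_state())
E
```

```text
pics
side {'K': [[404.262, 0.0, 252.708], [0.0, 404.262, 188.599], [0.0, 0.0, 1.0]], 'cam_to_world': [[0.978, 0.144, -0.147, 409.107], [-0.205, 0.605, -0.769, -745.177], [-0.022, 0.783, 0.622, 750.172], [0.0, 0.0, 0.0, 1.0]]}
top {'K': [[406.667, 0.0, 254.464], [0.0, 406.667, 192.355], [0.0, 0.0, 1.0]], 'cam_to_world': [[-0.028, 0.996, -0.084, 454.33], [-1.0, -0.027, 0.009, -29.093], [0.006, 0.084, 0.996, 1151.765], [0.0, 0.0, 0.0, 1.0]]}
{'clock': 0.1, 'joints': array([-1.31158467e+00,  3.00443902e-01,  1.52150760e+00,  1.03090932e-05,
        1.32068539e+00, -6.66046984e-02]), 'qd': array([ 0.00051461,  0.0001733 , -0.00125764,  0.00130753,  0.00067282,
       -0.00081526]), 'effort': array([ 6.73716640e-04, -5.32644188e+01, -3.53284085e+01,  7.09062209e-02,
        2.34991946e-02, -8.36227855e-05]), 'eef_pos': array([ 175.97750579, -520.81876717,  179.33234323]), 'eef_rot': array([-3.14055140e+00, -7.94632426e-05,  3.25813758e-01]), 'wrist_force': array([ 0.78359835, -0.45692467,  0.44305996]), 'moment': array([-0.01417123,  0.00854161, -0.03483494]), 'finger_force': 0.0, 'finger_gap': 93.98218529064079}
```

View pics/side0.png

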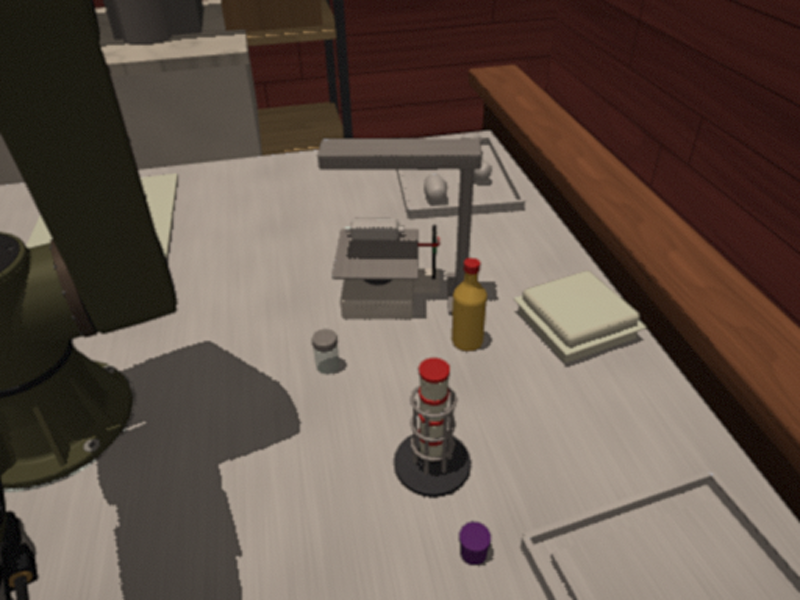

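View pics/top0.png

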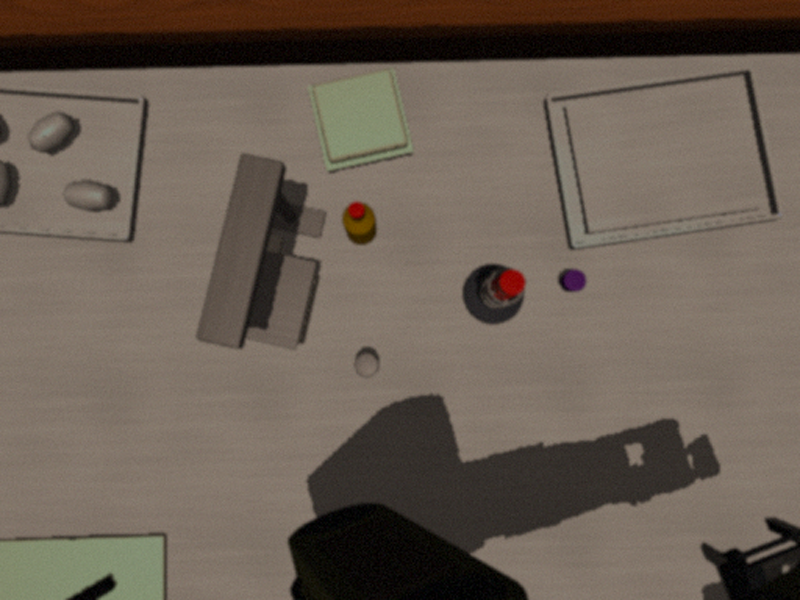

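Side view: the dispenser's red pot stands at about (434,370), with the purple look-alike at (475,540). The scale and bar are at about (375,240), the bottle at (470,310) and the shaker at (325,350). In the top view the lid is at (511,283) and the purple pot at (573,280). Next I triangulate these points.

```bash
cat > h.py <<'E'
import numpy as np
from cell import get_calibration
def ray(n,p,s=0.64):
    c=get_calibration(n);K=np.array(c["K"]);T=np.array(c["cam_to_world"])
    u,v=np.array(p)*s; d=np.array([(u-K[0,2])/K[0,0],-(v-K[1,2])/K[1,1],-1])
    return T[:3,3],T[:3,:3]@d
def atz(n,p,z,s=0.64):
    o,d=ray(n,p,s); return np.round(o+d*(z-o[2])/d[2],1)
def tri(a,b,s=0.64):
    A=np.zeros((3,3));y=np.zeros(3);P=[]
    for n,p in(("side",a),("top",b)):
        o,d=ray(n,p,s);d=d/np.linalg.norm(d);M=np.eye(3)-np.outer(d,d);A+=M;y+=M@o
    return np.round(np.linalg.solve(A,y),1)
def pix(n,w,s=0.64):
    c=get_calibration(n);K=np.array(c["K"]);T=np.array(c["cam_to_world"])
    q=T[:3,:3].T@(np.array(w)-T[:3,3]); return np.array([K[0,0]*q[0]/-q[2]+K[0,2],-K[1,1]*q[1]/-q[2]+K[1,2]])/s
E
python3 - <<'E'
from h import *
from cell import camera
import cv2
print("lid",tri((434,370),(511,283)),atz("top",(511,283),190),atz("side",(434,370),190))
print("disp foot",atz("side",(432,463),5),atz("top",(493,294),5))
print("sauce",tri((471,266),(357,210)),"shaker",tri((325,338),(367,356)))
print("bar top z308",[atz("top",p,308)[:2] for p in((243,154),(285,163),(240,348),(198,338))])
print("pan top",[atz("top",p,100)[:2] for p in((319,262),(298,348))])
print("pan side",[atz("side",p,100)[:2] for p in((333,276),(418,277),(418,230),(345,230))])
a=cv2.resize(camera("side")[125:215,195:325,::-1],(780,540),interpolation=cv2.INTER_CUBIC)
cv2.imwrite("pics/c1.png",a)
a=cv2.resize(camera("side")[220:370,230:330,::-1],(400,600),interpolation=cv2.INTER_CUBIC)
b=cv2.resize(camera("top")[160:220,290:385,::-1],(400,253),interpolation=cv2.INTER_CUBIC)
c=np.zeros((600,800,3),np.uint8);c[:,:400]=a;c[:253,400:]=b;cv2.imwrite("pics/c2.png",c)
E
```

```text
lid [ 557.6 -210.8  190.8] [ 557.2 -210.9  190. ] [ 558.3 -210.1  190. ]
disp foot [ 558.3 -211.2    5. ] [ 557.8 -212.3    5. ]
sauce [680.9  22.7 164.6] shaker [445.5  16.5  66.7]
bar top z308 [array([730.4, 167.8]), array([716.4, 111.1]), array([467.9, 173.7]), array([482.6, 229.1])]
pan top [array([610.7,  91.2]), array([468.6, 128.3])]
pan side [array([470. , 134.8]), array([611.9,  97.7]), array([646.5, 242.2]), array([511.4, 275.4])]
```

View pics/c1.png

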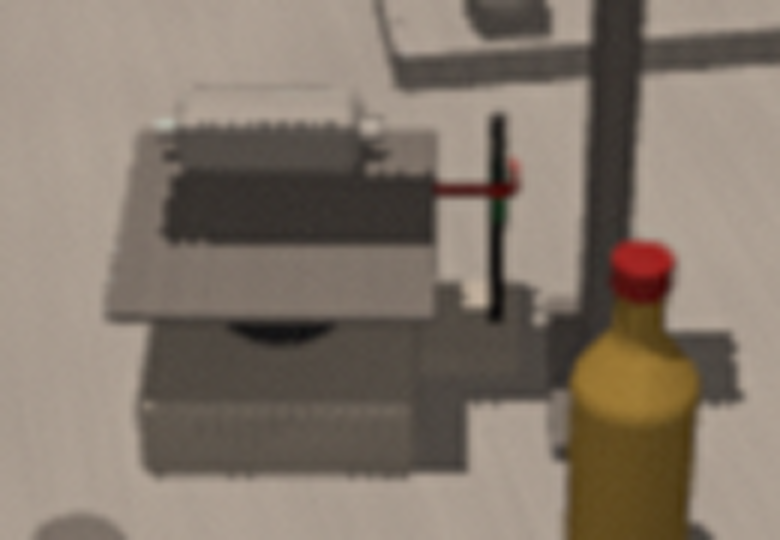

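View pics/c2.png

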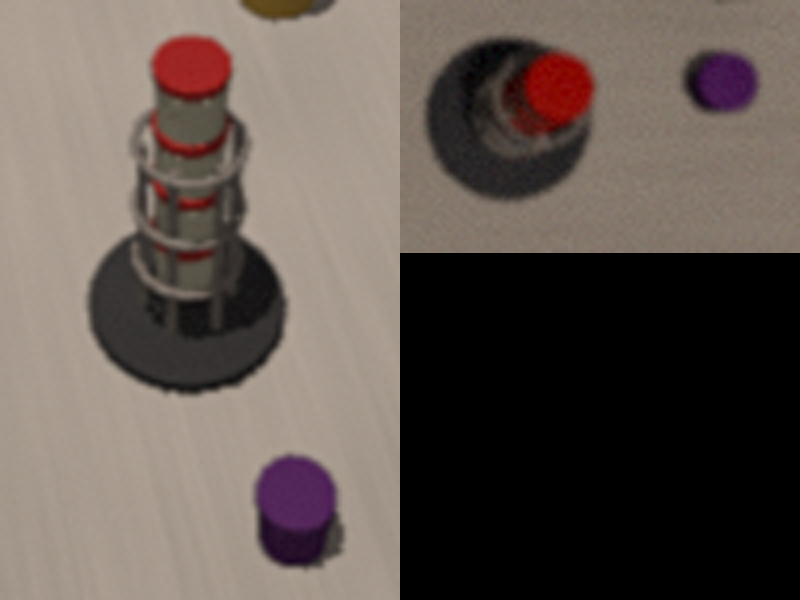

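The pots meant are the red-lidded ones stacked in the dispenser, axis at about (558,-211), lid top at z 191. The purple pot at (475,540) is the lone decoy on the table. The station origin is at about (558,187), with its x axis at 75.8°. The pointer is above green, so the pan is up. The moves allow only yaw, so I'll keep the tool vertical and use the pan's free -x edge, turning the closing line parallel to the bar.

>>> {"method": "arm_command", "body": {
  "targets": [
    {"hand": 1, "z": -0.02, "yaw": -0.1424},
    {"hand": 1, "z": -0.02, "yaw": -0.1424},
    {"hand": 1, "z": -0.02, "yaw": -0.1424},
    {"hand": 1, "z": -0.02, "yaw": -0.1424},
    {"hand": 1, "yaw": -0.1424},
    {"hand": 1, "yaw": -0.1424},
    {"hand": 1, "yaw": -0.1424},
    {"hand": 1, "x": 0.036, "y": 0.027},
    {"hand": 1, "x": 0.036, "y": 0.027},
    {"hand": 1, "x": 0.036, "y": 0.027}
  ],
  "newtons": 12
}}

```text
schema error: expected keys hand, x, y, z, yaw
```

>>> {"method": "arm_command", "body": {
  "targets": [
    {"x": 0.036, "y": 0.027},
    {"x": 0.036, "y": 0.027},
    {"x": 0.036, "y": 0.027},
    {"x": 0.036, "y": 0.027},
    {"x": 0.036, "y": 0.027},
    {"x": 0.036, "y": 0.027},
    {"x": 0.036, "y": 0.027},
    {"x": 0.02, "y": 0.02},
    {},
    {}
  ]
}}

```text
schema error: expected keys hand, x, y, z, yaw
```

>>> {"method": "arm_command", "body": {
  "targets": [
    {"hand": 1, "x": 0, "y": 0, "z": -0.02, "yaw": -0.1424},
    {"hand": 1, "x": 0, "y": 0, "z": -0.02, "yaw": -0.1424},
    {"hand": 1, "x": 0, "y": 0, "z": -0.02, "yaw": -0.1424},
    {"hand": 1, "x": 0, "y": 0, "z": -0.02, "yaw": -0.1424},
    {"hand": 1, "x": 0, "y": 0, "z": 0, "yaw": -0.1424},
    {"hand": 1, "x": 0, "y": 0, "z": 0, "yaw": -0.1424},
    {"hand": 1, "x": 0, "y": 0, "z": 0, "yaw": -0.1424},
    {"hand": 1, "x": 0.036, "y": 0.027, "z": 0, "yaw": 0},
    {"hand": 1, "x": 0.036, "y": 0.027, "z": 0, "yaw": 0},
    {"hand": 1, "x": 0.036, "y": 0.027, "z": 0, "yaw": 0}
  ],
  "newtons": 12
}}

```text
clock: 1.25
eef_pos: [281.9, -435.1, 259.7]
eef_rot: [-3.141, -0.0, 1.322]
wrist_force: [1.2, -0.6, -0.3]
finger_gap: 93.8
finger_force: 0.0
```

>>> {"method": "arm_command", "body": {
  "targets": [
    {"hand": 1, "x": 0.036, "y": 0.027, "z": 0, "yaw": 0},
    {"hand": 1, "x": 0.036, "y": 0.027, "z": 0, "yaw": 0},
    {"hand": 1, "x": 0.036, "y": 0.027, "z": 0, "yaw": 0},
    {"hand": 1, "x": 0.036, "y": 0.027, "z": 0, "yaw": 0},
    {"hand": 1, "x": 0.036, "y": 0.027, "z": 0, "yaw": 0},
    {"hand": 1, "x": 0.036, "y": 0.027, "z": 0, "yaw": 0},
    {"hand": 1, "x": 0.036, "y": 0.027, "z": 0, "yaw": 0},
    {"hand": 1, "x": 0.02, "y": 0.02, "z": 0, "yaw": 0},
    {"hand": 1, "x": 0, "y": 0, "z": 0, "yaw": 0}
  ]
}}

```text
clock: 2.15
eef_pos: [552.5, -221.7, 259.0]
eef_rot: [-3.141, -0.001, 1.326]
wrist_force: [-1.4, -0.5, -0.4]
finger_gap: 94.0
finger_force: 0.0
```

>>> {"method": "arm_command", "body": {
  "targets": [
    {"hand": 1, "x": 0.007, "y": 0.003, "z": 0.03, "yaw": 0},
    {"hand": 1, "x": 0, "y": 0, "z": 0.035, "yaw": 0},
    {"hand": 1, "x": 0, "y": 0, "z": 0.025, "yaw": 0},
    {"hand": 1, "x": 0, "y": 0, "z": 0.014, "yaw": 0},
    {"hand": 1, "x": 0, "y": 0, "z": 0, "yaw": 0},
    {"hand": 1, "x": 0, "y": 0, "z": 0, "yaw": 0}
  ]
}}

```text
clock: 2.75
eef_pos: [555.4, -218.4, 157.1]
eef_rot: [3.14, 0.0, 1.322]
wrist_force: [-0.4, 0.1, -0.5]
finger_gap: 94.1
finger_force: 0.0
```

```bash
python3 - <<'E'
from h import *
from cell import camera
import cv2
a=camera("side")[150:310,180:340,::-1];b=camera("top")[110:270,240:400,::-1]
cv2.imwrite("pics/c3.png",cv2.resize(np.hstack([a,b]),(800,400),interpolation=cv2.INTER_CUBIC))
E
```

```text
(no output)
```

View pics/c3.png

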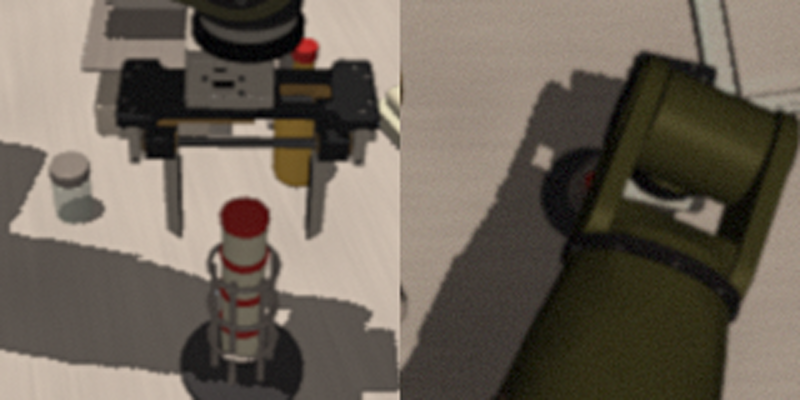

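Fingers straddle the red column (side crop: tips at (175,235) and (315,235), lid at (245,217)). The wrist fork is wide, so before using the vertical placing I check how high it sits above the tip.

```bash
python3 - <<'E'
from h import *
from cell import camera
import cv2
im=camera("side")[60:300,150:470,::-1].copy()
P=[555.4,-218.4]
x=np.array([.245,.9695,0])
for h in range(157,560,20):
    for o in(0,):
        u=pix("side",[P[0],P[1],h],1)-[150,60]
        cv2.circle(im,tuple(int(v) for v in np.round(u)),0,(0,255,255) if (h-157)%100 else (0,0,255),-1)
cv2.imwrite("pics/c4.png",cv2.resize(im,(800,600),interpolation=cv2.INTER_CUBIC))
print(pix("side",P+[157],1),pix("side",P+[357],1))
E
```

```text
[277.11147009 251.86964416] [279.00697541 169.28432681]
```

View pics/c4.png

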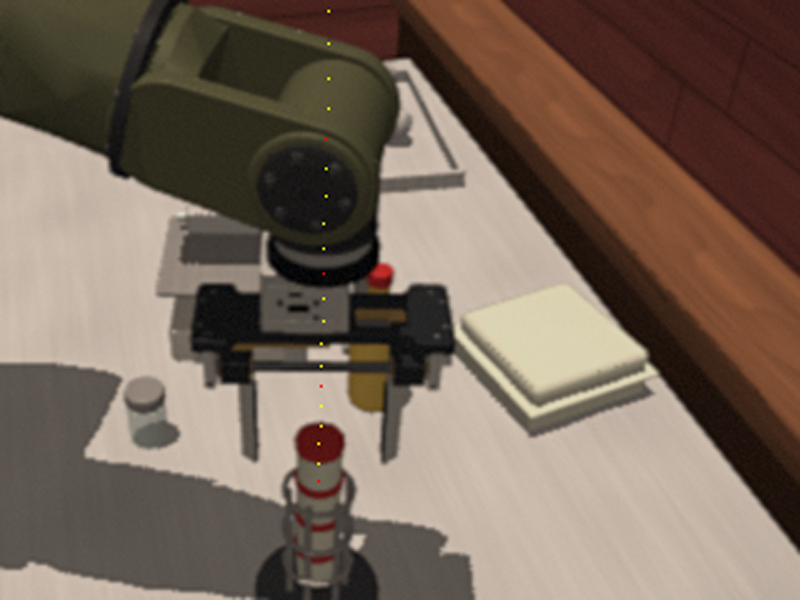

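```bash
python3 - <<'E'
from h import *
from cell import manip
s=manip.read_state();print(s["eef_pos"],s["joints"],s["clock"])
P=s["eef_pos"];y=np.array([.9695,-.245,0])
for o in(-59.5,-47,47,59.5):
  for dz in(0,18): print(o,dz,(pix("side",P+o*y+[0,0,dz],1)-[150,60])*2.5)
P=np.array([176,-520.8,179.3]);a=.3258;y=np.array([np.sin(a),-np.cos(a),0]);x=np.array([np.cos(a),np.sin(a),0])
for o in(-53,53): print("start",pix("top",P+o*y))
E
python3 - <<'E'
import cv2
a=cv2.imread('pics/top0.png')[480:600,640:800];cv2.imwrite('pics/c5.png',cv2.resize(a,(800,600)))
E
```

```text
[ 555.58826619 -218.22691991  157.30231531] [-4.35647860e-01  4.20836672e-01  1.41062800e+00  4.61858613e-05
  1.30793939e+00 -1.87311214e-01] 2.9
-59.5 0 [242.50454824 478.04510987]
-59.5 18 [241.79794018 462.1751046 ]
-47 0 [258.31425673 478.28943629]
-47 18 [257.83209875 462.41141672]
47 0 [377.93030794 480.13800691]
47 18 [379.1568861  464.19950667]
59.5 0 [393.93404014 480.38533182]
59.5 18 [395.39064802 464.43876056]
start [694.80191347 544.30505984]
start [760.03513278 518.97703595]
```

View pics/c5.png

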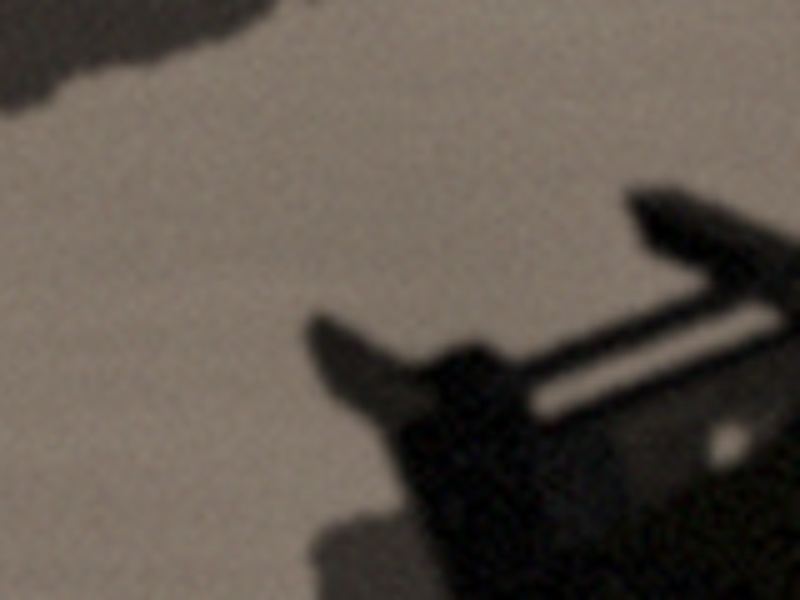

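Both views put the visible fingertips about 19 mm higher than the reported TCP; laterally they agree. I'll allow for that by treating the tips as reported z + 19. The fork then stays above the bar when placing, and only the 75 mm body has to clear the bar's edge. Now the grasp: slightly lower, then close.

>>> {"method": "arm_command", "body": {
  "targets": [
    {"hand": 1, "x": 0.002, "y": 0, "z": 0.006, "yaw": 0},
    {"hand": -0.2, "x": 0, "y": 0, "z": 0, "yaw": 0},
    {"hand": -0.3, "x": 0, "y": 0, "z": 0, "yaw": 0},
    {"hand": -0.4, "x": 0, "y": 0, "z": 0, "yaw": 0},
    {"hand": -0.5, "x": 0, "y": 0, "z": 0, "yaw": 0},
    {"hand": -1, "x": 0, "y": 0, "z": 0, "yaw": 0},
    {"hand": -1, "x": 0, "y": 0, "z": 0, "yaw": 0},
    {"hand": -1, "x": 0, "y": 0, "z": 0, "yaw": 0}
  ],
  "newtons": 12
}}

```text
clock: 3.7
eef_pos: [555.6, -216.0, 149.8]
eef_rot: [-3.142, -0.0, 1.323]
wrist_force: [0.1, -0.3, -0.4]
finger_gap: 41.2
finger_force: 0.2
```

>>> {"method": "arm_command", "body": {
  "targets": [
    {"hand": -1, "x": 0, "y": 0, "z": 0, "yaw": 0},
    {"hand": -1, "x": 0, "y": 0, "z": -0.005, "yaw": 0},
    {"hand": -1, "x": 0, "y": 0, "z": -0.01, "yaw": 0},
    {"hand": -1, "x": 0, "y": 0, "z": -0.015, "yaw": 0},
    {"hand": -1, "x": 0, "y": 0, "z": -0.015, "yaw": 0},
    {"hand": -1, "x": 0, "y": 0, "z": -0.01, "yaw": 0},
    {"hand": -1, "x": 0, "y": 0, "z": -0.005, "yaw": 0},
    {"hand": -1, "x": 0.012, "y": -0.006, "z": 0, "yaw": 0},
    {"hand": -1, "x": 0.02, "y": -0.01, "z": 0, "yaw": 0},
    {"hand": -1, "x": 0.026, "y": -0.0135, "z": 0, "yaw": 0}
  ]
}}

```text
clock: 4.7
eef_pos: [540.5, -151.4, 208.8]
eef_rot: [-3.14, -0.0, 1.322]
wrist_force: [-0.3, 0.0, -0.8]
finger_gap: 39.8
finger_force: 12.0
```

>>> {"method": "arm_command", "body": {
  "targets": [
    {"hand": -1, "x": 0.03, "y": -0.015, "z": 0, "yaw": 0},
    {"hand": -1, "x": 0.03, "y": -0.015, "z": 0, "yaw": 0},
    {"hand": -1, "x": 0.03, "y": -0.015, "z": 0, "yaw": 0},
    {"hand": -1, "x": 0.03, "y": -0.015, "z": 0, "yaw": 0},
    {"hand": -1, "x": 0.03, "y": -0.015, "z": 0, "yaw": 0},
    {"hand": -1, "x": 0.03, "y": -0.015, "z": 0, "yaw": 0},
    {"hand": -1, "x": 0.026, "y": -0.013, "z": 0, "yaw": 0},
    {"hand": -1, "x": 0.02, "y": -0.012, "z": 0, "yaw": 0},
    {"hand": -1, "x": 0.012, "y": -0.008, "z": 0, "yaw": 0},
    {"hand": -1, "x": 0, "y": 0, "z": 0, "yaw": 0}
  ]
}}

```text
clock: 5.7
eef_pos: [479.6, 109.8, 209.5]
eef_rot: [-3.141, 0.0, 1.325]
wrist_force: [0.2, -0.0, -1.3]
finger_gap: 39.6
finger_force: 12.0
```

>>> {"method": "arm_command", "body": {
  "targets": [
    {"hand": -1, "x": 0.005, "y": 0, "z": 0.01, "yaw": 0},
    {"hand": -1, "x": 0.005, "y": 0, "z": 0.02, "yaw": 0},
    {"hand": -1, "x": 0, "y": 0, "z": 0.02, "yaw": 0},
    {"hand": -1, "x": 0, "y": 0, "z": 0.015, "yaw": 0},
    {"hand": -1, "x": 0, "y": 0, "z": 0.01, "yaw": 0},
    {"hand": -1, "x": 0, "y": 0, "z": 0, "yaw": 0},
    {"hand": -1, "x": 0, "y": 0, "z": 0, "yaw": 0}
  ]
}}

```text
clock: 6.4
eef_pos: [483.2, 117.9, 135.1]
eef_rot: [3.141, -0.0, 1.322]
wrist_force: [-0.1, 0.4, -1.5]
finger_gap: 40.1
finger_force: 12.0
```

```bash
python3 - <<'E'
from h import *
from cell import camera
import cv2
a=camera("side")[70:230,170:330,::-1];b=camera("top")[80:240,100:260,::-1]
cv2.imwrite("pics/c6.png",cv2.resize(np.hstack([a,b]),(800,400),interpolation=cv2.INTER_CUBIC))
E
```

```text
(no output)
```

View pics/c6.png

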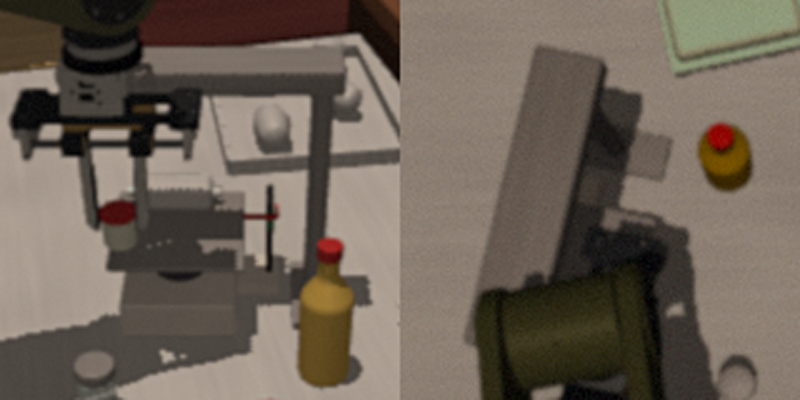

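```bash
cat >> h.py <<'E'
import cv2
def lids(n="side"):
    from cell import camera
    im=camera(n).astype(int); m=((im[:,:,0]>60)&(im[:,:,1]<0.35*im[:,:,0])&(im[:,:,2]<0.35*im[:,:,0])).astype(np.uint8)
    k,l,st,ce=cv2.connectedComponentsWithStats(m)
    return [(ce[i].round(1).tolist(),st[i,2:].tolist()) for i in range(1,k) if st[i,4]>25 and st[i,2]<40]
O=np.array([558.,187.]);X=np.array([.245,.9695]);Y=np.array([-.9695,.245])
def sta(w): d=np.array(w)[:2]-O; return np.round([d@X,d@Y],1)
E
python3 - <<'E'
from h import *
from cell import manip
P=manip.read_state()["eef_pos"];print(P,sta(P))
for c,s in lids():
    print(c,s,[(z,atz("side",c,z,1)[:2],sta(atz("side",c,z,1))) for z in(176,190)])
E
```

```text
[483.39666392 118.03032428 135.55591986] [-85.1  55.4]
[216.8, 154.5] [14, 8, 97] [(176, array([484.4, 124.2]), array([-78.9,  56. ])), (190, array([482.6, 103. ]), array([-99.9,  52.5]))]
[301.2, 169.9] [10, 9, 77] [(176, array([674.1,   9.1]), array([-144. , -156.1])), (190, array([667.6,  -9.3]), array([-163.5, -154.4]))]
[277.5, 237.9] [18, 15, 223] [(176, array([ 560.8, -199.5]), array([-374. ,  -97.4])), (190, array([ 557.1, -212.8]), array([-387.8,  -97.1]))]
[276.5, 257.5] [16, 6, 32] [(176, array([ 546. , -248.8]), array([-425.4,  -95.1])), (190, array([ 542.7, -260.9]), array([-438. ,  -94.9]))]
```

>>> {"method": "arm_command", "body": {
  "targets": [
    {"hand": -1, "x": 0.003, "y": 0, "z": 0, "yaw": 0},
    {"hand": -1, "x": 0.003, "y": 0, "z": 0, "yaw": 0},
    {"hand": -1, "x": 0.002, "y": 0, "z": 0, "yaw": 0},
    {"hand": -1, "x": 0, "y": 0, "z": 0.006, "yaw": 0},
    {"hand": -1, "x": 0, "y": 0, "z": 0.008, "yaw": 0},
    {"hand": -1, "x": 0, "y": 0, "z": 0.008, "yaw": 0},
    {"hand": -1, "x": 0, "y": 0, "z": 0.006, "yaw": 0},
    {"hand": -1, "x": 0, "y": 0, "z": 0.003, "yaw": 0},
    {"hand": -1, "x": 0, "y": 0, "z": 0, "yaw": 0},
    {"hand": -1, "x": 0, "y": 0, "z": 0, "yaw": 0}
  ]
}}

```text
clock: 7.55
eef_pos: [485.0, 125.9, 104.0]
eef_rot: [3.141, -0.0, 1.323]
wrist_force: [-0.4, -0.6, 0.3]
finger_gap: 39.5
finger_force: 12.0
```

>>> {"method": "arm_command", "body": {
  "targets": [
    {"hand": -1, "x": 0, "y": 0, "z": 0.001, "yaw": 0},
    {"hand": -1, "x": 0, "y": 0, "z": 0.001, "yaw": 0},
    {"hand": -1, "x": 0, "y": 0, "z": 0, "yaw": 0},
    {"hand": -1, "x": 0, "y": 0, "z": 0, "yaw": 0}
  ]
}}

```text
clock: 7.95
eef_pos: [485.0, 125.9, 101.9]
eef_rot: [3.142, -0.0, 1.323]
wrist_force: [0.2, -0.9, -1.2]
finger_gap: 39.5
finger_force: 12.0
```

```bash
python3 - <<'E'
from h import *
from cell import manip
s=manip.read_state();P=s["eef_pos"];print(P,sta(P),s["wrist_force"],s["moment"])
for c,q in lids(): print(c,q)
print(pix("side",[486,131,142],1))
E
```

```text
[484.95497077 125.89693406 101.89465834] [-77.1  55.8] [ 0.2135897  -0.94620377 -1.16199242] [-0.0190188  -0.03080562  0.06090901]
[218.1, 163.5] [14, 8, 92]
[301.3, 169.9] [10, 9, 76]
[277.5, 237.9] [18, 15, 223]
[276.5, 257.5] [16, 6, 32]
[218.03011557 163.82511389]
```

>>> {"method": "arm_command", "body": {
  "targets": [
    {"hand": -1, "x": 0, "y": 0, "z": 0.001, "yaw": 0},
    {"hand": -1, "x": 0, "y": 0, "z": 0.001, "yaw": 0},
    {"hand": -1, "x": 0, "y": 0, "z": 0, "yaw": 0},
    {"hand": -1, "x": 0, "y": 0, "z": 0, "yaw": 0}
  ]
}}

```text
clock: 8.4
eef_pos: [484.9, 125.9, 99.8]
eef_rot: [-3.141, 0.0, 1.323]
wrist_force: [0.2, -0.6, -1.5]
finger_gap: 39.5
finger_force: 12.0
```

>>> {"method": "arm_command", "body": {
  "targets": [
    {"hand": -1, "x": 0, "y": 0, "z": 0.001, "yaw": 0},
    {"hand": -1, "x": 0, "y": 0, "z": 0.001, "yaw": 0},
    {"hand": -1, "x": 0, "y": 0, "z": 0, "yaw": 0},
    {"hand": -1, "x": 0, "y": 0, "z": 0, "yaw": 0}
  ]
}}

```text
clock: 8.8
eef_pos: [484.9, 125.9, 97.8]
eef_rot: [-3.141, 0.0, 1.323]
wrist_force: [0.1, -0.4, -0.7]
finger_gap: 39.7
finger_force: 12.0
```

>>> {"method": "arm_command", "body": {
  "targets": [
    {"hand": -1, "x": 0, "y": 0, "z": 0.001, "yaw": 0},
    {"hand": -1, "x": 0, "y": 0, "z": 0.001, "yaw": 0},
    {"hand": -1, "x": 0, "y": 0, "z": 0, "yaw": 0},
    {"hand": -1, "x": 0, "y": 0, "z": 0, "yaw": 0}
  ]
}}

```text
clock: 9.2
eef_pos: [484.9, 125.9, 95.8]
eef_rot: [-3.142, 0.0, 1.323]
wrist_force: [-0.6, -0.4, -0.3]
finger_gap: 39.9
finger_force: 12.0
```

```bash
python3 - <<'E'
from h import *
from cell import manip,camera
s=manip.read_state();print(s["eef_pos"],s["wrist_force"])
print(lids()[:1])
im=camera("side"); print([ (c,im[150:172,c].tolist()) for c in (272,)])
m=im.astype(int);r=(m[:,:,0]>70)&(m[:,:,1]<.55*m[:,:,0]);print(np.argwhere(r[140:180,260:290])[:40].tolist())
E
```

```text
[484.91466416 125.89897093  95.84253354] [-0.57835439 -0.42080047 -0.31623393]
[([218.1, 165.5], [14, 8, 92])]
[(272, [[171, 158, 144], [172, 158, 145], [171, 158, 145], [172, 159, 147], [168, 155, 143], [130, 105, 96], [81, 39, 35], [95, 67, 59], [159, 145, 134], [174, 162, 149], [171, 158, 146], [169, 157, 144], [168, 155, 143], [167, 154, 142], [168, 156, 143], [168, 155, 143], [167, 155, 142], [167, 153, 142], [168, 155, 142], [168, 156, 143], [170, 158, 145], [168, 155, 140]])]
[[16, 8], [16, 9], [16, 10], [16, 11], [16, 12], [16, 13], [16, 14], [16, 15], [16, 19], [16, 20], [17, 16]]
```

>>> {"method": "arm_command", "body": {
  "targets": [
    {"hand": -1, "x": 0, "y": 0, "z": 0.001, "yaw": 0},
    {"hand": -1, "x": 0, "y": 0, "z": 0.001, "yaw": 0},
    {"hand": -1, "x": 0, "y": 0, "z": 0, "yaw": 0},
    {"hand": -1, "x": 0, "y": 0, "z": 0, "yaw": 0}
  ]
}}

```text
clock: 9.7
eef_pos: [484.9, 125.9, 93.8]
eef_rot: [-3.141, 0.0, 1.323]
wrist_force: [-0.4, -0.1, -1.0]
finger_gap: 39.7
finger_force: 12.0
```

```bash
cat >> h.py <<'E'
def pointer():
    from cell import camera
    im=camera("side").astype(float)[145:185,268:274]; w=np.clip(im[:,:,0]-im[:,:,1]-20,0,None)
    return round(float((w.sum(1)*np.arange(145,185)).sum()/max(w.sum(),1)),2)
E
python3 - <<'E'
from h import *
from cell import manip,camera
s=manip.read_state();print(s["eef_pos"],s["wrist_force"],lids()[:1],pointer())
o=np.r_[O-77*Y*1,0][:2]; p=O-85*Y+20*X
print([pix("side",[*p,z],1)[1] for z in(100,91,77)])
E
```

```text
[484.89765154 125.8760457   93.82212969] [-0.42806326 -0.13771246 -1.01454435] [([218.4, 166.0], [13, 9, 95])] 157.06
[np.float64(157.6952905327296), np.float64(160.2986550023115), np.float64(164.29880754433023)]
```

```bash
python3 - <<'E'
from h import *
im=cv2.resize(cv2.imread("pics/side0.png")[:,:,::-1],(512,384),interpolation=cv2.INTER_AREA).astype(float)[145:185,268:274]
w=np.clip(im[:,:,0]-im[:,:,1]-20,0,None);print((w.sum(1)*np.arange(145,185)).sum()/w.sum())
print([pointer() for _ in range(3)])
E
```

```text
156.0854271356784
[157.07, 157.06, 157.06]
```

>>> {"method": "arm_command", "body": {
  "targets": [
    {"hand": -1, "x": 0, "y": 0, "z": 0.001, "yaw": 0},
    {"hand": -1, "x": 0, "y": 0, "z": 0.002, "yaw": 0},
    {"hand": -1, "x": 0, "y": 0, "z": 0, "yaw": 0},
    {"hand": -1, "x": 0, "y": 0, "z": 0, "yaw": 0}
  ]
}}

```text
clock: 10.35
eef_pos: [484.9, 125.9, 90.8]
eef_rot: [-3.141, 0.0, 1.323]
wrist_force: [-0.3, 0.2, -0.0]
finger_gap: 40.1
finger_force: 12.0
```

```bash
python3 - <<'E'
from h import *
from cell import manip
print([pointer() for _ in range(3)],lids()[:1],manip.read_state()["wrist_force"])
E
```

```text
[158.17, 158.15, 158.13] [([218.3, 166.9], [13, 9, 93])] [-0.28448543  0.47083346 -0.15544595]
```

Contact is made: the pointer follows, with the pan about 7 mm down. Release gently and rise.

>>> {"method": "arm_command", "body": {
  "targets": [
    {"hand": -0.1, "x": 0, "y": 0, "z": 0, "yaw": 0},
    {"hand": 0.0, "x": 0, "y": 0, "z": 0, "yaw": 0},
    {"hand": 0.1, "x": 0, "y": 0, "z": 0, "yaw": 0},
    {"hand": 0.1, "x": 0, "y": 0, "z": 0, "yaw": 0},
    {"hand": 0.1, "x": 0, "y": 0, "z": 0, "yaw": 0},
    {"hand": 0.1, "x": 0, "y": 0, "z": -0.005, "yaw": 0},
    {"hand": 0.1, "x": 0, "y": 0, "z": -0.015, "yaw": 0},
    {"hand": 0.1, "x": 0, "y": 0, "z": -0.02, "yaw": 0},
    {"hand": 0.1, "x": 0, "y": 0, "z": -0.03, "yaw": 0},
    {"hand": 0.1, "x": 0, "y": 0, "z": -0.03, "yaw": 0}
  ]
}}

```text
clock: 11.55
eef_pos: [484.7, 125.8, 192.2]
eef_rot: [-3.141, 0.0, 1.323]
wrist_force: [0.7, -0.2, 0.4]
finger_gap: 51.7
finger_force: 0.0
```

```bash
python3 - <<'E'
from h import *
from cell import manip
print([pointer() for _ in range(3)])
s=manip.read_state();print(s["eef_pos"])
for z in(130,136,140): print([(c,q,atz("side",c,z,1),sta(atz("side",c,z,1))) for c,q in lids()[:1]])
E
```

```text
[159.15, 159.14, 159.17]
[485.64144093 126.0251794  192.66049487]
[([219.0, 167.9], [13, 9, 94], array([487.4, 129. , 130. ]), array([-73.5,  54.2]))]
[([219.0, 167.9], [13, 9, 95], array([486.6, 120.5, 136. ]), array([-82. ,  52.9]))]
[([218.9, 168.0], [13, 9, 94], array([485.8, 114.5, 140. ]), array([-88. ,  52.2]))]
```

```bash
python3 - <<'E'
from h import *
from cell import camera
ims=[camera("side").astype(float) for _ in range(6)];im=np.mean(ims,0)
np.set_printoptions(linewidth=200)
for r in range(143,182): print(r,(im[r,268:285,0]-im[r,268:285,1]).astype(int), im[r,274:282,1].astype(int))
cv2.imwrite("pics/c7.png",cv2.resize(im[120:200,190:310,::-1],(780,520),interpolation=cv2.INTER_CUBIC))
E
```

```text
143 [12 12 13 13 12 13 12 13 12 11 10 11 12 12 12 12 13] [155 157 149 130 125 143 155 156]
144 [12 13 12 13 13 13 12 12 10  7  6 10 12 13 13 12 12] [156 153 122  79  74 118 148 154]
145 [13 12 12 12 12 13 13 12  9  4  4  9 12 13 13 12 12] [156 151 108  47  45 108 145 155]
146 [12 13 13 13 13 13 13 12  8  3  4  9 12 13 13 12 13] [155 150 101  36  42 109 146 155]
147 [12 13 13 12 12 13 12 12  8  3  4  9 12 12 12 13 13] [156 149 100  37  42 108 146 155]
148 [13 13 12 12 12 12 12 12  9  4  4  8 11 13 13 13 13] [156 150 107  47  38 101 143 154]
149 [12 13 12 12 13 13 13 12  8  3  3  8 12 13 12 13 12] [154 150 106  46  38 101 144 154]
150 [12 13 12 12 13 12 13 12  8  2  3  8 12 13 13 12 12] [155 149 104  42  43 108 146 154]
151 [12 12 12 13 12 12 12 12  7  1  2  8 12 12 12 13 12] [155 149 100  36  36 101 144 154]
152 [11 12 12 12 12 13 12 12  6  0  1  7 11 12 11 13 13] [155 147  96  30  32  97 143 155]
153 [12 12 12 12 12 12 12 12  6  0  0  7 17 17 12 12 13] [155 147  93  27  28  90 135 149]
154 [12 13 12 12 12 12 12 11  3 -4 -2 18 48 39 19 12 12] [155 148  96  32  29  75  99 125]
155 [12 
[... 1741 characters left out ...]
17 16 15 10  3  3  6  7  6  5  7 11] [171 161 101  30  25  62  71  67]
175 [ 7  7  7  8 14 15 15 15  9  3  3  6  7  5  5  6 10] [161 153  95  29  27  63  72  69]
176 [ 7  6  6  7  9 10 11 10  6  1  2  6  7  6  5  6  9] [108 102  61  15  28  63  72  69]
177 [6 7 7 7 7 7 7 7 4 1 2 6 6 5 5 7 8] [74 69 40 11 31 64 73 69]
178 [6 7 7 7 7 7 7 7 5 4 4 6 6 6 5 5 7] [73 69 49 35 46 65 73 68]
179 [6 7 7 7 7 7 7 6 6 6 7 6 7 6 5 5 7] [74 73 68 65 67 72 72 69]
180 [6 7 7 7 6 7 7 7 7 7 7 7 7 6 6 6 6] [73 74 73 74 73 73 73 70]
181 [7 6 7 7 7 7 7 6 7 7 6 6 7 6 5 5 5] [73 74 73 72 73 73 72 70][ WARN:0@2.250] global loadsave.cpp:1063 imwrite_ Unsupported depth image for selected encoder is fallbacked to CV_8U.
```

View pics/c7.png

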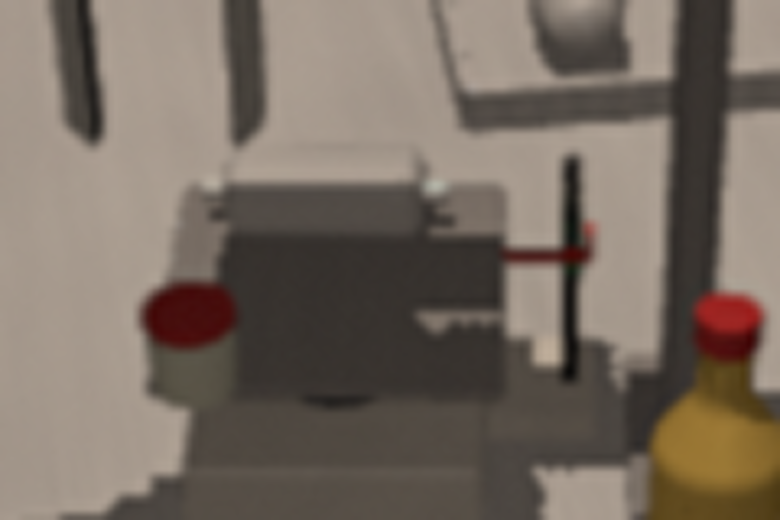

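```bash
python3 - <<'E'
from h import *
def cen(g,r0):
    g=g.mean(1);bg=np.median(g);d=np.clip(bg-g-4,0,None);return round(float((d*np.arange(r0,r0+len(g))).sum()/d.sum()),2)
a=cv2.resize(cv2.imread("pics/c1.png"),(130,90),interpolation=cv2.INTER_AREA).astype(float)[:,:,1]
b=np.mean([__import__("cell").camera("side").astype(float)[:,:,1] for _ in range(4)],0)
print("pointer",cen(a[25:42,74:79],150),cen(b[152:168,269:274],152))
p=O-80*Y+10*X
for q in(O-80*Y-5*X,O-80*Y+25*X): print([pix("side",[*q,z],1).round(2).tolist() for z in(100,92,90,88)])
# pan right far corner / other edges: gradient rows
for c in (222,228): print(c,a[15:40,c-195].astype(int).tolist(),b[140:165,c].astype(int).tolist())
E
```

```text
pointer 156.23 158.98
[[269.92, 162.69], [269.91, 165.02], [269.91, 165.6], [269.9, 166.18]]
[[270.0, 156.71], [269.99, 159.02], [269.99, 159.59], [269.98, 160.17]]
222 [158, 158, 157, 156, 167, 180, 150, 102, 90, 98, 83, 84, 104, 111, 106, 105, 107, 103, 85, 77, 76, 78, 73, 65, 80] [155, 155, 154, 155, 155, 156, 157, 166, 165, 127, 90, 95, 80, 77, 101, 108, 110, 111, 109, 106, 105, 108, 103, 63, 23]
228 [151, 157, 160, 162, 157, 131, 95, 76, 76, 76, 77, 76, 71, 59, 50, 49, 52, 51, 50, 52, 51, 51, 49, 51, 59] [87, 127, 150, 154, 155, 158, 160, 151, 106, 78, 74, 74, 75, 75, 74, 66, 52, 48, 49, 49, 49, 50, 49, 50, 50]
```

The pot stands upright near the pan's corner. The pointer shift says the pan is only 8–9.5 mm down, right at the band's lower edge. A second pot (+10 to 12 mm) brings it to about 20 mm, well inside, so I fetch one more.

>>> {"method": "arm_command", "body": {
  "targets": [
    {"hand": 0.1, "x": -0.015, "y": 0, "z": -0.02, "yaw": 0},
    {"hand": 1, "x": -0.03, "y": 0.015, "z": -0.02, "yaw": 0},
    {"hand": 1, "x": -0.04, "y": 0.02, "z": 0, "yaw": 0},
    {"hand": 1, "x": -0.04, "y": 0.02, "z": 0, "yaw": 0},
    {"hand": 1, "x": -0.04, "y": 0.02, "z": 0, "yaw": 0},
    {"hand": 1, "x": -0.04, "y": 0.02, "z": 0, "yaw": 0},
    {"hand": 1, "x": -0.04, "y": 0.02, "z": 0, "yaw": 0},
    {"hand": 1, "x": -0.04, "y": 0.02, "z": 0, "yaw": 0},
    {"hand": 1, "x": -0.029, "y": 0.017, "z": 0, "yaw": 0},
    {"hand": 1, "x": 0, "y": 0, "z": 0, "yaw": 0}
  ]
}}

```text
clock: 13.35
eef_pos: [555.1, -219.3, 229.8]
eef_rot: [-3.141, 0.0, 1.319]
wrist_force: [-0.8, 0.6, -0.2]
finger_gap: 93.9
finger_force: 0.0
```

>>> {"method": "arm_command", "body": {
  "targets": [
    {"hand": 1, "x": 0, "y": 0, "z": 0, "yaw": 0},
    {"hand": 1, "x": 0, "y": 0, "z": 0, "yaw": 0}
  ]
}}

```text
clock: 13.55
eef_pos: [555.1, -215.0, 230.9]
eef_rot: [-3.142, -0.0, 1.323]
wrist_force: [0.3, 0.2, -0.5]
finger_gap: 94.3
finger_force: 0.0
```

```bash
python3 - <<'E'
from h import *
from cell import manip
P=manip.read_state()["eef_pos"];T=np.array([555.6,-216.]);d=T-P[:2]
print(P,"tool dx,dy",d@X,d@-Y)
for c,s in lids(): print(c,s,atz("side",c,190,1)[:2])
E
```

```text
[ 555.07585103 -214.99597786  230.93365238] tool dx,dy -0.8449829703114542 0.754147856583502
[218.3, 167.9] [13, 9, 91] [478.2  44.8]
[277.6, 238.2] [18, 15, 213] [ 557.1 -213.7]
```

>>> {"method": "arm_command", "body": {
  "targets": [
    {"hand": 1, "x": -0.001, "y": 0.001, "z": 0.03, "yaw": 0},
    {"hand": 1, "x": 0, "y": 0, "z": 0.03, "yaw": 0},
    {"hand": 1, "x": 0, "y": 0, "z": 0.015, "yaw": 0},
    {"hand": 1, "x": 0, "y": 0, "z": 0.007, "yaw": 0},
    {"hand": -0.2, "x": 0, "y": 0, "z": 0, "yaw": 0},
    {"hand": -0.3, "x": 0, "y": 0, "z": 0, "yaw": 0},
    {"hand": -0.4, "x": 0, "y": 0, "z": 0, "yaw": 0},
    {"hand": -0.5, "x": 0, "y": 0, "z": 0, "yaw": 0},
    {"hand": -1, "x": 0, "y": 0, "z": 0, "yaw": 0},
    {"hand": -1, "x": 0, "y": 0, "z": 0, "yaw": 0}
  ]
}}

```text
clock: 14.6
eef_pos: [555.9, -217.1, 149.1]
eef_rot: [3.141, 0.0, 1.323]
wrist_force: [0.2, 0.1, 0.2]
finger_gap: 49.3
finger_force: 0.0
```

>>> {"method": "arm_command", "body": {
  "targets": [
    {"hand": -1, "x": 0, "y": 0, "z": 0, "yaw": 0},
    {"hand": -1, "x": 0, "y": 0, "z": 0, "yaw": 0},
    {"hand": -1, "x": 0, "y": 0, "z": 0, "yaw": 0}
  ]
}}

```text
clock: 14.9
eef_pos: [555.9, -217.1, 148.9]
eef_rot: [3.142, 0.0, 1.323]
wrist_force: [0.1, 0.2, 0.1]
finger_gap: 39.8
finger_force: 12.0
```

>>> {"method": "arm_command", "body": {
  "targets": [
    {"hand": -1, "x": 0, "y": 0, "z": -0.005, "yaw": 0},
    {"hand": -1, "x": 0, "y": 0, "z": -0.01, "yaw": 0},
    {"hand": -1, "x": 0, "y": 0, "z": -0.015, "yaw": 0},
    {"hand": -1, "x": 0, "y": 0, "z": -0.015, "yaw": 0},
    {"hand": -1, "x": 0, "y": 0, "z": -0.01, "yaw": 0},
    {"hand": -1, "x": 0, "y": 0, "z": -0.005, "yaw": 0},
    {"hand": -1, "x": 0.012, "y": -0.003, "z": 0, "yaw": 0},
    {"hand": -1, "x": 0.02, "y": -0.006, "z": 0, "yaw": 0},
    {"hand": -1, "x": 0.026, "y": -0.008, "z": 0, "yaw": 0},
    {"hand": -1, "x": 0.03, "y": -0.009, "z": 0, "yaw": 0}
  ]
}}

```text
clock: 15.9
eef_pos: [551.7, -123.9, 208.0]
eef_rot: [-3.14, -0.0, 1.322]
wrist_force: [0.0, 0.2, -0.9]
finger_gap: 39.5
finger_force: 12.0
```

>>> {"method": "arm_command", "body": {
  "targets": [
    {"hand": -1, "x": 0.03, "y": -0.009, "z": 0, "yaw": 0},
    {"hand": -1, "x": 0.03, "y": -0.009, "z": 0, "yaw": 0},
    {"hand": -1, "x": 0.03, "y": -0.009, "z": 0, "yaw": 0},
    {"hand": -1, "x": 0.03, "y": -0.009, "z": 0, "yaw": 0},
    {"hand": -1, "x": 0.03, "y": -0.009, "z": 0, "yaw": 0},
    {"hand": -1, "x": 0.026, "y": -0.007, "z": 0, "yaw": 0},
    {"hand": -1, "x": 0.02, "y": -0.005, "z": 0, "yaw": 0},
    {"hand": -1, "x": 0.013, "y": -0.004, "z": 0, "yaw": 0},
    {"hand": -1, "x": 0, "y": 0, "z": 0, "yaw": 0},
    {"hand": -1, "x": 0, "y": 0, "z": 0, "yaw": 0}
  ]
}}

```text
clock: 16.9
eef_pos: [544.3, 91.9, 208.6]
eef_rot: [-3.141, 0.0, 1.323]
wrist_force: [-0.2, -0.8, -0.4]
finger_gap: 39.8
finger_force: 12.0
```

```bash
python3 - <<'E'
from h import *
from cell import manip
P=manip.read_state()["eef_pos"];print(P,sta(P))
for c,s in lids(): print(c,s,sta(atz("side",c,P[2]+40,1)),sta(atz("side",c,131,1)))
E
```

```text
[544.29121222  91.94135798 208.59219042] [-95.5 -10. ]
[241.0, 132.6] [15, 8, 102] [-92.  -10.1] [106.7   7.4]
[218.7, 167.9] [12, 9, 91] [-239.3   28.4] [-74.9  54.8]
[301.3, 169.9] [10, 9, 76] [-244.7 -147.2] [ -81.7 -162. ]
[277.6, 236.9] [18, 15, 222] [-443.2  -95.9] [-326.7  -98.6]
[276.6, 256.5] [17, 6, 32] [-488.4  -93.9] [-382.4  -96.2]
```

>>> {"method": "arm_command", "body": {
  "targets": [
    {"hand": -1, "x": 0.006, "y": 0, "z": 0.01, "yaw": 0},
    {"hand": -1, "x": 0.007, "y": 0, "z": 0.02, "yaw": 0},
    {"hand": -1, "x": 0.003, "y": 0, "z": 0.02, "yaw": 0},
    {"hand": -1, "x": 0.002, "y": 0, "z": 0.015, "yaw": 0},
    {"hand": -1, "x": 0, "y": 0, "z": 0.01, "yaw": 0},
    {"hand": -1, "x": 0, "y": 0, "z": 0.01, "yaw": 0},
    {"hand": -1, "x": 0, "y": 0, "z": 0.01, "yaw": 0},
    {"hand": -1, "x": 0, "y": 0, "z": 0.01, "yaw": 0},
    {"hand": -1, "x": 0, "y": 0, "z": 0.005, "yaw": 0},
    {"hand": -1, "x": 0, "y": 0, "z": 0.003, "yaw": 0}
  ]
}}

```text
clock: 17.95
eef_pos: [548.8, 109.6, 95.4]
eef_rot: [-3.141, 0.0, 1.323]
wrist_force: [-0.3, 0.5, -0.4]
finger_gap: 39.9
finger_force: 12.0
```

>>> {"method": "arm_command", "body": {
  "targets": [
    {"hand": -1, "x": 0, "y": 0, "z": 0.001, "yaw": 0},
    {"hand": -1, "x": 0, "y": 0, "z": 0.002, "yaw": 0},
    {"hand": -1, "x": 0, "y": 0, "z": 0.002, "yaw": 0},
    {"hand": -1, "x": 0, "y": 0, "z": 0.002, "yaw": 0},
    {"hand": -1, "x": 0, "y": 0, "z": 0.001, "yaw": 0},
    {"hand": -1, "x": 0, "y": 0, "z": 0, "yaw": 0},
    {"hand": -1, "x": 0, "y": 0, "z": 0, "yaw": 0}
  ]
}}

```text
clock: 18.65
eef_pos: [548.9, 109.7, 87.9]
eef_rot: [3.142, -0.0, 1.323]
wrist_force: [0.1, -0.0, -0.2]
finger_gap: 39.7
finger_force: 12.0
```

```bash
python3 - <<'E'
from h import *
from cell import manip
s=manip.read_state();P=s["eef_pos"];print(P,sta(P),s["wrist_force"],pointer())
for c,q in lids()[:2]: print(c,q,sta(atz("side",c,131,1)))
E
```

```text
[548.91211218 109.6759386   87.89513058] [-77.2 -10.1] [ 0.05242046 -0.02037247 -0.20479849] 159.09
[218.8, 168.5] [13, 8, 89] [-77.7  54.2]
[243.1, 168.2] [13, 9, 102] [-75.6  -9.8]
```

>>> {"method": "arm_command", "body": {
  "targets": [
    {"hand": -1, "x": 0, "y": 0, "z": 0.001, "yaw": 0},
    {"hand": -1, "x": 0, "y": 0, "z": 0.002, "yaw": 0},
    {"hand": -1, "x": 0, "y": 0, "z": 0.002, "yaw": 0},
    {"hand": -1, "x": 0, "y": 0, "z": 0.002, "yaw": 0},
    {"hand": -1, "x": 0, "y": 0, "z": 0.001, "yaw": 0},
    {"hand": -1, "x": 0, "y": 0, "z": 0, "yaw": 0},
    {"hand": -1, "x": 0, "y": 0, "z": 0, "yaw": 0}
  ]
}}

```text
clock: 19.45
eef_pos: [548.8, 109.7, 79.8]
eef_rot: [-3.141, 0.0, 1.323]
wrist_force: [-1.1, 0.1, 0.7]
finger_gap: 39.4
finger_force: 12.0
```

```bash
python3 - <<'E'
from h import *
from cell import manip
s=manip.read_state();P=s["eef_pos"];print(P,s["wrist_force"],pointer())
for c,q in lids()[:2]: print(c,q)
E
```

```text
[548.8203159  109.67077534  79.81323751] [-1.10969073  0.07513619  0.67568465] 161.75
[218.9, 171.0] [13, 9, 90]
[243.2, 170.7] [13, 10, 101]
```

>>> {"method": "arm_command", "body": {
  "targets": [
    {"hand": -0.1, "x": 0, "y": 0, "z": 0, "yaw": 0},
    {"hand": 0.0, "x": 0, "y": 0, "z": 0, "yaw": 0},
    {"hand": 0.1, "x": 0, "y": 0, "z": 0, "yaw": 0},
    {"hand": 0.1, "x": 0, "y": 0, "z": 0, "yaw": 0},
    {"hand": 0.1, "x": 0, "y": 0, "z": 0, "yaw": 0},
    {"hand": 0.1, "x": 0, "y": 0, "z": -0.005, "yaw": 0},
    {"hand": 0.1, "x": 0, "y": 0, "z": -0.015, "yaw": 0},
    {"hand": 0.1, "x": 0, "y": 0, "z": -0.02, "yaw": 0},
    {"hand": 0.1, "x": 0, "y": 0, "z": -0.03, "yaw": 0},
    {"hand": 0.1, "x": 0, "y": 0, "z": -0.03, "yaw": 0}
  ]
}}

```text
clock: 20.55
eef_pos: [548.7, 109.6, 181.2]
eef_rot: [-3.141, 0.0, 1.323]
wrist_force: [0.5, -0.0, -0.9]
finger_gap: 51.7
finger_force: 0.0
```

>>> {"method": "arm_command", "body": {
  "targets": [
    {"hand": 0.1, "x": -0.02, "y": 0, "z": -0.03, "yaw": 0},
    {"hand": 0.1, "x": -0.03, "y": 0, "z": -0.03, "yaw": 0},
    {"hand": 0.1, "x": -0.03, "y": 0, "z": 0, "yaw": 0},
    {"hand": 0.1, "x": -0.03, "y": 0, "z": 0, "yaw": 0},
    {"hand": 0.1, "x": 0, "y": 0, "z": 0, "yaw": 0},
    {"hand": 0.1, "x": 0, "y": 0, "z": 0, "yaw": 0},
    {"hand": 0.1, "x": 0, "y": 0, "z": 0, "yaw": 0},
    {"hand": 0.1, "x": 0, "y": 0, "z": 0, "yaw": 0}
  ]
}}

```text
clock: 21.35
eef_pos: [522.0, 3.8, 239.8]
eef_rot: [-3.141, -0.0, 1.324]
wrist_force: [0.9, -0.0, -0.1]
finger_gap: 51.7
finger_force: 0.0
```

```bash
python3 - <<'E'
from h import *
from cell import manip,camera
print([pointer() for _ in range(2)])
for c,q in lids(): print(c,q,sta(atz("side",c,121,1)))
def cen(g,r0):
    g=g.mean(1);bg=np.median(g);d=np.clip(bg-g-4,0,None);return round(float((d*np.arange(r0,r0+len(g))).sum()/d.sum()),2)
im=camera("side");print(cen(im[155:170,269:274,1].astype(float),155), "sunk:",(cen(im[155:170,269:274,1].astype(float),155)-156.23)/.289)
cv2.imwrite("pics/c8.png",cv2.resize(im[100:220,180:340,::-1],(800,600),interpolation=cv2.INTER_CUBIC))
E
```

```text
[162.16, 162.16]
[219.1, 171.5] [13, 10, 94] [-77.3  54.2]
[243.4, 171.0] [14, 9, 109] [-74.4 -10.1]
[301.2, 169.9] [10, 9, 77] [ -67.8 -163.1]
[277.5, 236.6] [20, 16, 244] [-315.9  -98.7]
[276.8, 256.4] [17, 6, 35] [-373.   -96.8]
162.18 sunk: 20.58823529411771
```

View pics/c8.png

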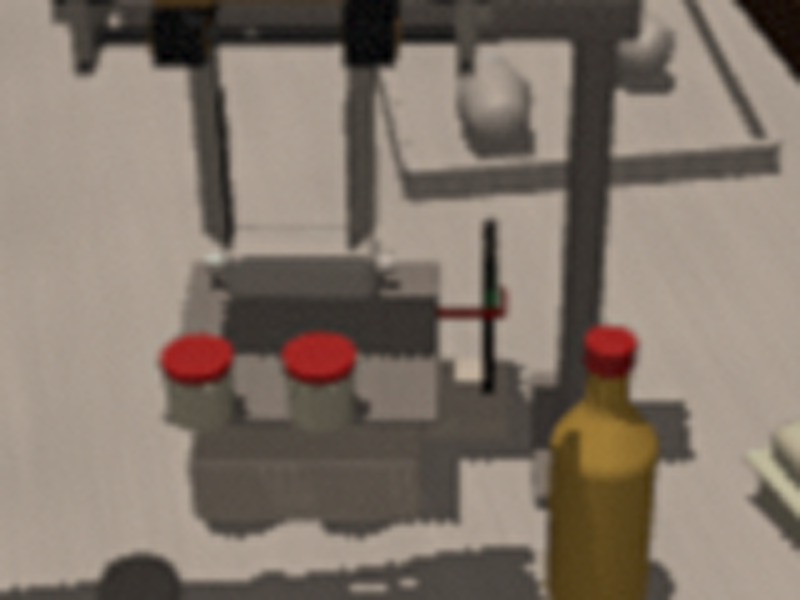

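Both pots stand upright on the pan beside the parcel, lids at (197,357) and (320,355). The pointer rests at (470,313), about 20.6 mm down and inside the 9–23 mm band. The bottle hasn't moved and the gripper touches nothing, so I hand in.

```bash
python3 -c "
from cell import manip
print(manip.sign_off())"
```

```text
the job is handed in; nothing more can be done
None
```

I handed the job in with two dip pots upright on the pan beside the parcel. I measure the pan at about 20 mm down, inside the green 9–23 mm band; `sign_off()` returned no verdict. The tool stayed vertical because the moves allow no lean, so both pots stand near the pan's -x edge.

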